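Put the microscope objective and slide box away in the drawer

ROBOT

A 6-joint arm with a two-finger parallel gripper is mounted at the origin on the work surface. World frame = base frame: x ahead of the robot, y to its left, z up, the work surface at z = 0. Lengths are in m, angles in rad, forces in N, time in s.
With the tool pointing down it reaches from about 0.375 to 0.9 m from the base axis. Payload 3.1 kg.
Tool frame: the origin (TCP) lies midway between the tips of the shut fingers; the grasp point (between the pads) lies manip.hold_point_z behind it (manip.hold_point_z is the distance from the TCP to the grasp point, in m); z points along the fingers, y is the direction in which the jaws open and shut (so a half turn about z gives the same grasp; the last joint's range is limited). The gripper opens to 85 mm and grips with 20 to 120 N. Pads are 22 mm wide; open, the fingers measure 114 mm over their backs; the gripper's body (76 mm by 85 mm) begins 54 mm behind the grasp point. The pads swing forward as they close: fully open they stand 13 mm farther back than shut.
Start: joints at [-1.407, 0.527, 1.433, -0, 1.181, -0.178], TCP at [0.21, -0.589, 0.231] pointing down, gripper open.
Joint ranges: [-3.08, 3.08], [-0.75, 2.2], [0.22, 2.44], [-1.43, 4.57], [0, 2.65], [-2.85, 2.85]. Speed limits (rad/s): [2.79, 2.79, 3.14, 3.14, 3.14, 3.14].

INTERFACE

Orientations are given as a unit quaternion [x, y, z, w].
In Python, from station import manip, snapshot, workorder, models gives the robot as it stands.
- The arm moves only by the tool jog_arm, never from a script. Its argument "commands" is a list of rows, each a list of 5 numbers: the opening in per cent of the stroke, from 0 (shut) to 100 (fully open), then the shift along the world's x, y, z in cm, then the turn about the world's z in rad. A call has 1 to 8 rows; each row shifts and turns the pose as measured when the row begins; what a row does not reach is not made up. A row lasts 1/12 s, in which the tool goes at most 41.7 mm and 7.16 degrees, less where a joint would pass 70% of its speed; a pose out of reach is approached as far as the arm can. A call with a gripper value outside its range is refused whole. The fingers move at their own pace and stop on an object; "squeeze" is the grip in N (left out, the last holds). Time passes only in rows, so rows that do not move let the fingers close. It gives the time, the measured TCP pose, the force and the opening at its end, in the units of the state.
- manip.sense(): the state, without advancing time (a new reading comes with each control period).
- snapshot(name): name is "scene" or "top" or "wrist"; returns a dict with "image" (420x560x3 uint8, red, green, blue), "intrinsics" (3x3 intrinsics, pixels), "extrinsics" (4x4, takes a point from camera to world coordinates); the wrist camera has in their place "hand_eye" (4x4, takes a point from camera to tool coordinates, whose origin is the TCP and whose axes are the flange's). Camera axes: x right, y down, z forward; pixel columns grow to the right and rows downward; lengths in m; the calibration is good to about 2 mm. A picture is of the moment at which its call begins: read the wrist's pose just before it. There is no depth.
- workorder.sign_off(): hands the job in, once; it reports no verdict.
Trained networks look in a picture, given as the dict that the camera call returned (one of the last four; its "shot" number tells which), for a name from the list of things; names that differ only in an ending like _2 or _b are one class to them, and where a whole thing is asked for, a point or a joint stands for the part that bears it (a point fixed in the world has none). Each returns a list of dicts, best first, with "score" (0 to 1); they miss things now and then, are a little off and sometimes report something else, mostly with a low value. They report only what shows in the picture. A call takes as long as a camera call. They do not tell look-alikes from the thing itself.
- models.find_in(picture, name): "centre" ([x, y, z] in m, in world coordinates, good to about 4 mm: the middle of the surface that is visible of it).
- models.pinpoint(picture, name): "centre" ([x, y, z] in m, in world coordinates, good to about 4 mm: a listed point, or the origin of a listed thing).
The state is a dict: "t": time; "q": joint angles; "qd": joint speeds; "tau": joint torques, N m; "tcp_pos": TCP position; "tool_rot": TCP orientation; "force": force on the tool from outside, world axes, zero at the start; "ft_torque": the same for the moment, N m; "finger_gap": opening from 0.0 (shut) to 1.0 (fully open).
Only numpy, scipy, OpenCV 4.12 (cv2) and the standard library are available. Lean on these libraries where they do the work, as an engineer would, in place of code of your own. Each camera call takes 0.05 s, during which the arm holds its last target. There are 200 camera calls.

TASK

Put the microscope things away in the open drawer of the low white cabinet: stand the silver objective with the red band upright in the black-lined compartment and lay the orange slide box flat, lid up, in the blue-lined one, setting each down gently rather than dropping it. Then push the drawer gently until it is fully shut, with both still standing and lying so inside. Leave the other things on the table where they are.

Things in the scene. Friction and masses are not known exactly. Their poses are not given: they have to be found in the camera images.
- cabinet: Low white desktop cabinet, fixed, 240 (its x, front to back) x 300 (its y) x 100 mm high, with one wide drawer. Origin: centre of its underside; x points from the drawer front to the back, so the drawer opens along -x. Its top board is 12 mm thick. The shell's front edge, behind which it covers the drawer, lies at x = -105 mm.
- drawer (a joint): How far the drawer is open, in m: 0 fully shut (grows as it is pulled out towards the robot, to 0.165). It starts 0.12 to 0.155 open and slides with light friction, about 1.5 N.
- handle (a point): Middle of the drawer's black bar handle: round bar 11 mm thick, 120 mm long along the cabinet's y, 35 mm out from the grey drawer front, 61 mm above the table. Axes as the cabinet's; moves with the drawer. The drawer front is 15 mm thick, 294 mm wide, from 15 to 87 mm above the table.
- black_floor (a point): Floor of the black-lined drawer compartment (cabinet's +y side, left seen from the robot): midway across, 55 mm behind the inside of its front wall, 22 mm above the table; moves with the drawer, axes as cabinet. Compartment 126 mm (y) by 195 mm (x: -55 to +140 from here), 6 mm walls 55 mm high. Open above from the front wall back for (drawer opening - 6 mm).
- blue_floor (a point): The same point of the blue-lined compartment (the cabinet's -y side, the right one seen from the robot); same sizes, axes and height.
- objective: Microscope objective standing upright: silver cylinder 27 mm in diameter up to 37 mm, then tapering to 16 mm at its top at 44 mm; a red band near 31 mm height. About 90 g. Origin: centre of its underside, z up.
- slide_box: Orange plastic slide box with a dark seam and a white paper label on its lid, 86 (its x) x 42 (its y) x 30 mm high, about 110 g, lying lid up. Origin: centre of its underside, z up.
- eyepiece: Bystander: black eyepiece standing upright, 34 mm in diameter, 50 mm high. Origin: centre of its underside. Leave it.
- petri_dish: Bystander: glass dish, 60 mm in diameter, 14 mm high. Origin: centre of its underside. Leave it.
- oil_bottle: Bystander: small amber bottle, 30 mm in diameter, 65 mm high. Origin: centre of its underside. Leave it.
- tissue_pad: Bystander: white pad of lens tissue with a blue strip, 75 (x) x 50 (y) x 12 mm. Origin: centre of its underside. Leave it.
- beaker: Bystander: glass beaker, 56 mm in diameter, 70 mm high. Origin: centre of its underside. Leave it.
Not all that is in view belongs to the job. Of the things shaped like the slide_box, the orange one is meant.

How it is judged:
By the outcome, as a careful person would: the job done as asked, in the order asked, and still so for the second after the job is handed in, with the robot touching nothing.
It also fails if it takes over 72 s, if anything falls off the work surface, if the arm or the gripper's body presses on something with over 40 N, if the wrist force passes 120 N, or if a joint passes its speed limit or range.

## Working session

There is one attempt and no reset: what is moved stays moved. The work goes in short steps, Python scripts to look and compute and a tool call to move; the robot and the scene stay as the last step left them, time stands still between calls to the robot, and variables do not carry over. Pictures are saved under pics/ and viewed, about 8 in all and at most 12, crops included, and the job is handed in when it is done.

Besides the shell and the picture viewer there is one more tool, called after "Emit:" in YAML: its name, and indented under it one key for each argument. jog_arm: Moves the arm, as the interface text tells. Its arguments: {"type":"object","properties":{"commands":{"type":"array","items":{"type":"array","items":{"type":"number"}}},"squeeze":{"type":"number"}},"required":["commands"]}

```bash
mkdir -p pics; cat > h.py <<'E'
import numpy as np, cv2
from station import manip, snapshot, workorder, models
def save(p,n): cv2.imwrite(f'pics/{n}.png',p['image'][:,:,::-1])
def ray(p,uv,T=None):
    T=np.array(p['extrinsics']) if T is None else T
    d=T[:3,:3]@np.linalg.inv(np.array(p['intrinsics']))@[uv[0],uv[1],1.]
    return T[:3,3],d
def atz(p,uv,z,T=None):
    o,d=ray(p,uv,T); return o+d*(z-o[2])/d[2]
def proj(p,X,T=None):
    T=np.array(p['extrinsics']) if T is None else T
    c=T[:3,:3].T@(np.array(X)-T[:3,3]); c=np.array(p['intrinsics'])@c; return c[:2]/c[2]
E
python3 - <<'E'
from h import *
s=snapshot('scene');t=snapshot('top')
cv2.imwrite('pics/a.png',cv2.resize(np.vstack([s['image'],t['image']])[:,:,::-1],None,fx=.7,fy=.7) if 0 else np.hstack([s['image'],t['image']])[:,:,::-1][:, :])
save(s,'s');save(t,'t')
print(manip.hold_point_z, manip.sense()['tool_rot'])
for n in ['objective','slide_box','handle','black_floor','blue_floor','cabinet','eyepiece','oil_bottle','beaker','petri_dish','tissue_pad']:
  for k,p in (('s',s),('t',t)):
    print(n,k,[(np.round(d['centre'],3).tolist(),round(d['score'],2)) for d in models.pinpoint(p,n)])
E
```

```text
0.0187 [ 9.85346254e-01  1.70563179e-01  9.96047349e-06 -9.80999040e-04]
objective s [([0.427, -0.311, 0.003], 0.69)]
objective t [([0.431, -0.319, 0.002], 0.39)]
slide_box s [([0.578, 0.336, -0.002], 0.89), ([0.433, 0.181, -0.006], 0.89), ([0.311, 0.302, 0.002], 0.75)]
slide_box t [([0.43, 0.186, -0.001], 0.98), ([0.308, 0.31, 0.001], 0.97), ([0.704, 0.357, 0.005], 0.81), ([0.582, 0.335, 0.005], 0.58)]
handle s [([0.482, -0.002, 0.064], 0.82), ([0.602, -0.064, 0.02], 0.17)]
handle t [([0.487, -0.004, 0.062], 0.66)]
black_floor s [([0.594, 0.069, 0.025], 0.86)]
black_floor t [([0.595, 0.064, 0.019], 0.92)]
blue_floor s [([0.599, -0.063, 0.02], 0.82)]
blue_floor t [([0.594, -0.068, 0.023], 0.72)]
cabinet s [([0.776, -0.002, 0.002], 0.66)]
cabinet t [([0.77, -0.002, 0.005], 0.8), ([0.43, -0.318, 0.002], 0.18)]
eyepiece s [([0.607, -0.33, -0.006], 0.65)]
eyepiece t [([0.609, -0.327, -0.001], 0.67)]
oil_bottle s [([0.636, 0.471, 0.001], 0.71)]
oil_bottle t [([0.636, 0.466, 0.003], 0.64)]
beaker s [([0.407, -0.481, 0.001], 0.81)]
beaker t [([0.408, -0.482, 0.002], 0.69)]
petri_dish s [([0.43, 0.308, 0.002], 0.55)]
petri_dish t [([0.429, 0.308, 0.0], 0.64), ([0.634, 0.466, 0.003], 0.45), ([0.406, -0.481, 0.001], 0.36)]
tissue_pad s [([0.506, -0.465, 0.003], 0.69), ([0.597, -0.064, 0.018], 0.51)]
tissue_pad t [([0.633, 0.468, 0.003], 0.74), ([0.508, -0.463, 0.004], 0.71)]
```

View pics/s.png

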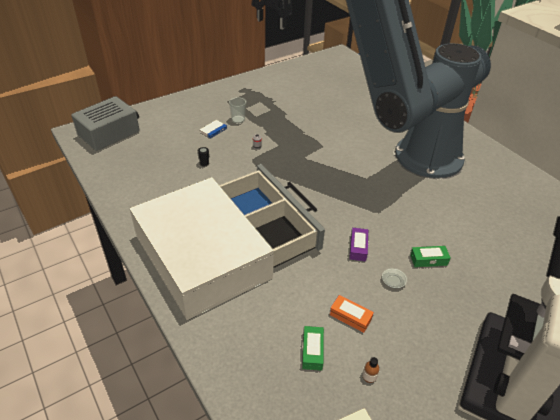

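View pics/t.png

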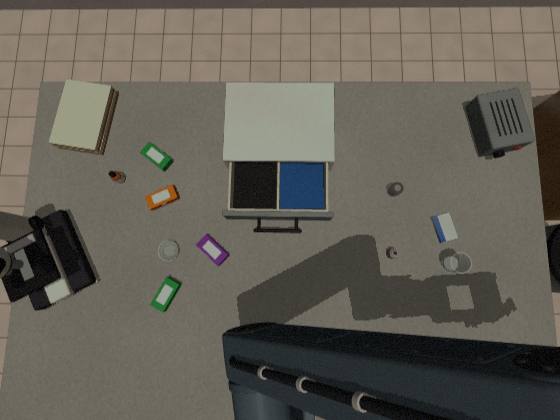

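Scene view: orange box at (351,312). Look-alikes are green at (313,347) and (430,256), and purple at (359,243). In the top view orange is at (161,197), and only it fits "orange". The silver objective with red band is at scene (257,141), top (392,253). The other upright cylinder, (203,156), is the black eyepiece. I'll confirm both in one enlarged crop and measure.

```bash
cat >> h.py <<'E'
def tri(rs):
    A=np.zeros((3,3));b=np.zeros(3)
    for o,d in rs:
        d=d/np.linalg.norm(d);M=np.eye(3)-np.outer(d,d);A+=M;b+=M@o
    return np.linalg.solve(A,b)
def orange(im):
    h=cv2.cvtColor(im,cv2.COLOR_RGB2HSV); m=cv2.inRange(h,(5,170,110),(16,255,255))
    return m
def wristT(s):
    from scipy.spatial.transform import Rotation as R
    T=np.eye(4);T[:3,:3]=R.from_quat(s['tool_rot']).as_matrix();T[:3,3]=s['tcp_pos'];return T
E
python3 - <<'E'
from h import *
s=snapshot('scene');t=snapshot('top')
c=[cv2.resize(im[y-25:y+25,x-35:x+35],(390,280),interpolation=cv2.INTER_CUBIC) for im,x,y in ((s['image'],351,312),(s['image'],257,141),(t['image'],161,197),(t['image'],392,253))]
cv2.imwrite('pics/crop.png',np.vstack([np.hstack(c[:2]),np.hstack(c[2:])])[:,:,::-1])
# box label (white) on the lid, both views
rs=[]
for p,(x,y) in ((s,(351,312)),(t,(161,197))):
    im=p['image'];m=orange(im);w=np.zeros_like(m);w[y-25:y+25,x-30:x+30]=m[y-25:y+25,x-30:x+30]
    cn=np.vstack(cv2.findContours(w,0,2)[0]);hull=cv2.convexHull(cn)
    hm=cv2.fillConvexPoly(np.zeros_like(m),hull,255)
    lab=hm&~cv2.inRange(im,(0,0,0),(255,255,150))
    ys,xs=np.nonzero(lab);u=(xs.mean(),ys.mean());print('label',u,len(xs));rs.append(ray(p,u))
    if p is t:
        r=cv2.minAreaRect(cn);bx=cv2.boxPoints(r);P=np.array([atz(t,q,.03) for q in bx])[:,:2];print(np.round(P,3).tolist(),P.mean(0))
        for i in range(2): d=P[i+1]-P[i];print(np.linalg.norm(d),np.arctan2(d[1],d[0]))
print('label 3d',tri(rs))
E
```

```text
label (np.float64(351.8705357142857), np.float64(309.1517857142857)) 224
label (np.float64(159.7887323943662), np.float64(196.09859154929578)) 71
[[0.58, 0.378], [0.616, 0.301], [0.579, 0.282], [0.543, 0.359]] [0.57955338 0.33013638]
0.08529154543084429 -1.1270730876566446
0.041504854464030405 -2.6747904755638867
label 3d [0.58001301 0.33389264 0.02910083]
```

View pics/crop.png

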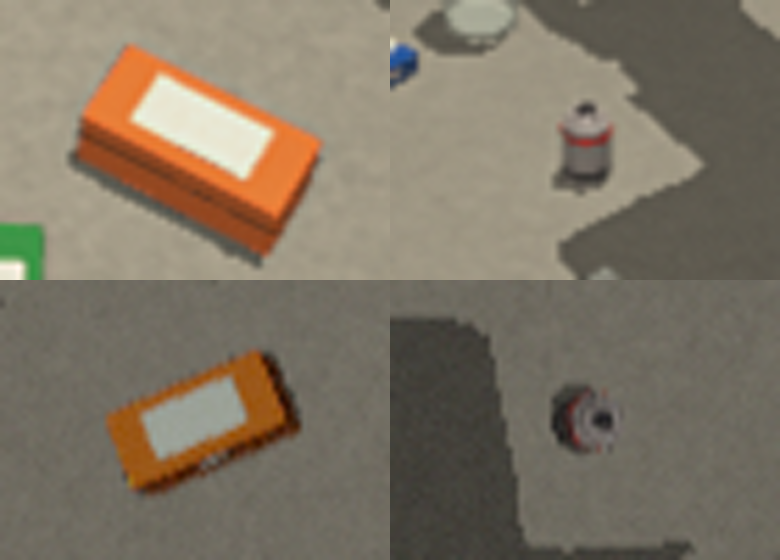

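The crop confirms both: the orange box has a white label on its lid, and the small silver cylinder has a red band. The box lid triangulates to z = 0.029.

Emit:
jog_arm:
  commands:
    - [100, 2.4, 3, 0, -0.043]
    - [100, 2.4, 3, 0, -0.043]
    - [100, 2.4, 3, 0, -0.043]
    - [100, 2.4, 3, 0, -0.043]
    - [100, 2.4, 3, 0, -0.043]
    - [100, 2.4, 3, 0, -0.043]
    - [100, 2.4, 3, 0, -0.043]
    - [100, 2.4, 3, 0, -0.043]
  squeeze: 30

```text
t: 1.97
tcp_pos: [0.4024, -0.3485, 0.2319]
tool_rot: [1.0, -0.017, -0.001, 0.005]
force: [1.3, 0.5, 0.5]
finger_gap: 1.0
```

```bash
python3 - <<'E'
from h import *
s=snapshot('scene');t=snapshot('top')
print('objtop',tri([ray(s,(257.4,135.3)),ray(t,(395,253))]))
st=manip.sense();w=snapshot('wrist');T=wristT(st)@np.array(w['hand_eye']);w['T']=T
save(w,'w1');print(st['tcp_pos'],st['t'],np.round(w['hand_eye'],3).tolist())
print('proj obj base/top',proj(w,(.43,-.316,0),T),proj(w,(.43,-.316,.044),T))
for n in('find_in','pinpoint'):
  print(n,[(np.round(d['centre'],3),round(d['score'],2)) for d in getattr(models,n)(w,'objective')])
E
```

```text
objtop [ 0.42718519 -0.31916804  0.04206963]
[ 0.40399221 -0.34479278  0.23175784] 2.0667 [[-0.0, -0.945, -0.328, 0.085], [1.0, -0.001, 0.001, -0.001], [-0.001, -0.328, 0.945, -0.143], [0.0, 0.0, 0.0, 1.0]]
proj obj base/top [252.90327726 158.16505917] [250.14366036 164.54256418]
find_in [(array([ 0.434, -0.322,  0.036]), 0.71), (array([ 0.55 , -0.134,  0.051]), 0.65)]
pinpoint [(array([ 0.428, -0.319,  0.   ]), 0.67), (array([ 0.507, -0.468, -0.001]), 0.54)]
```

View pics/w1.png

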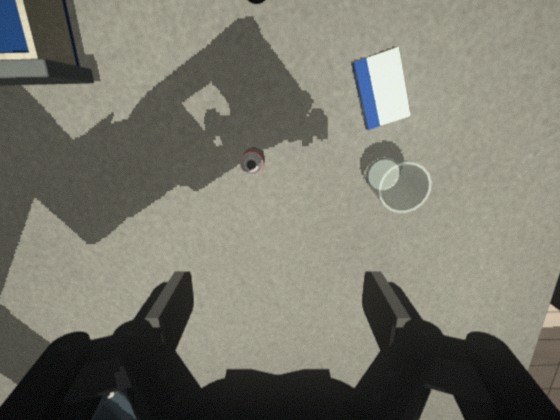

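The wrist view shows the objective at (252,162), which agrees with the triangulated (0.429,-0.318) and top at 0.042. The beaker at (403,187) and tissue pad are clear of it. Descending.

Emit:
jog_arm:
  commands:
    - [100, 1.3, 1.35, -2, 0]
    - [100, 1.3, 1.35, -3, 0]
    - [100, 0, 0, -3.5, 0]
    - [100, 0, 0, -3.5, 0]
    - [100, 0, 0, -3, 0]
    - [100, 0, 0, -2, 0]
    - [100, 0, 0, 0, 0]

```text
t: 2.8
tcp_pos: [0.4262, -0.3391, 0.0596]
tool_rot: [1.0, -0.023, 0.005, 0.014]
force: [-0.4, 1.1, -0.4]
finger_gap: 1.002
```

```bash
python3 - <<'E'
from h import *
st=manip.sense();w=snapshot('wrist');T=wristT(st)@np.array(w['hand_eye'])
save(w,'w2');print(st['tcp_pos'],st['t'],st['q'])
print('proj top',proj(w,(.429,-.318,.044),T))
for n in('find_in','pinpoint'):
  print(n,[(np.round(d['centre'],3),round(d['score'],2)) for d in getattr(models,n)(w,'objective')])
E
```

```text
[ 0.42618278 -0.33911901  0.05959941] 2.8 [-0.87098169  0.67700262  1.78476412 -0.01889388  0.65281826  0.75973641]
proj top [241.83213838 257.17026862]
find_in [(array([ 0.435, -0.319,  0.038]), 0.75)]
pinpoint [(array([ 0.427, -0.318,  0.   ]), 0.93)]
```

View pics/w2.png

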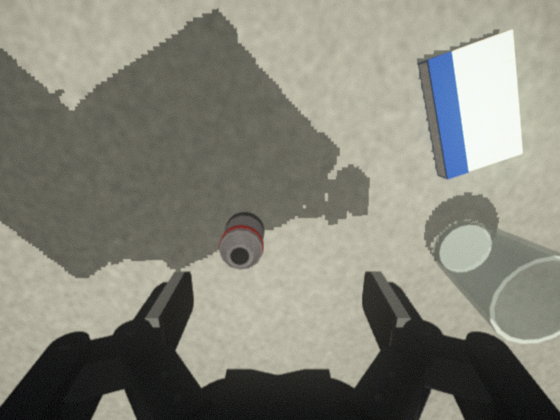

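The objective's top is at (240,257), against (242,257) predicted, so its position is confirmed. The lateral move came up short, so I'm correcting that before going down.

Emit:
jog_arm:
  commands:
    - [100, 0.3, 2.1, 0, 0]
    - [100, 0, 0, 0, 0]
    - [100, 0, 0, 0, 0]

```text
t: 3.2
tcp_pos: [0.4338, -0.3251, 0.0691]
tool_rot: [0.999, -0.024, 0.012, 0.022]
force: [0.4, -1.2, 0.7]
finger_gap: 1.001
```

Emit:
jog_arm:
  commands:
    - [100, 0, 0, 0, 0]
    - [100, 0, 0, 0, 0]

```text
t: 3.37
tcp_pos: [0.4351, -0.3274, 0.0722]
tool_rot: [0.999, -0.024, 0.014, 0.024]
force: [-0.1, -0.1, -0.4]
finger_gap: 1.005
```

```bash
python3 - <<'E'
from h import *
st=manip.sense();print(np.round(st['tcp_pos'],4),np.round(st['q'],4),np.round(st['qd'],4),st['t']); T=wristT(st);print(np.round(T[:3,:3],3))
E
```

```text
[ 0.4351 -0.3274  0.0722] [-0.8433  0.649   1.7994 -0.0214  0.6395  0.7925] [-0.0059 -0.0266 -0.012  -0.0023  0.0073 -0.0034] 3.3667
[[ 0.998 -0.049  0.026]
 [-0.047 -0.998 -0.049]
 [ 0.029  0.047 -0.998]]
```

Emit:
jog_arm:
  commands:
    - [100, -0.3, 0.5, -1, 0]
    - [100, -0.3, 0.5, -1.5, 0]
    - [100, 0, 0, -1.5, 0]
    - [100, 0, 0, -1, 0]
    - [100, 0, 0, -0.5, 0]

```text
t: 3.78
tcp_pos: [0.4329, -0.3241, 0.0215]
tool_rot: [0.999, -0.025, 0.02, 0.031]
force: [0.2, 0.2, 0.4]
finger_gap: 1.002
```

Emit:
jog_arm:
  commands:
    - [100, -0.3, 0.5, -0.7, 0]
    - [100, -0.2, 0.3, -0.4, 0]
    - [100, 0, 0, -0.2, 0]

```text
t: 4.03
tcp_pos: [0.4286, -0.3178, 0.0078]
tool_rot: [0.999, -0.025, 0.02, 0.032]
force: [-0.4, -0.5, 0.7]
finger_gap: 0.998
```

```bash
python3 - <<'E'
from h import *
st=manip.sense();print(np.round(st['tcp_pos'],4),np.round(st['q'],4),np.round(st['qd'],4),st['t']); T=wristT(st);print(np.round(T[:3,:3],3))
E
```

```text
[ 0.4286 -0.3178  0.0078] [-0.8398  0.7602  1.8614 -0.0315  0.4462  0.8094] [-0.0047  0.0504 -0.0081 -0.0033 -0.0483  0.001 ] 4.0333
[[ 0.998 -0.052  0.039]
 [-0.049 -0.997 -0.064]
 [ 0.042  0.062 -0.997]]
```

Emit:
jog_arm:
  commands:
    - [20, 0, 0, 0, 0]
    - [10, 0, 0, 0, 0]
    - [10, 0, 0, 0, 0]
    - [10, 0, 0, 0, 0]
    - [10, 0, 0, 0, 0]
    - [10, 0, 0, 0, 0]
    - [10, 0, 0, 0, 0]
  squeeze: 30

```text
t: 4.62
tcp_pos: [0.4301, -0.3195, 0.0097]
tool_rot: [0.999, -0.025, 0.022, 0.033]
force: [0.6, -0.5, -1.7]
finger_gap: 0.305
```

Gripped: the opening is about 26 mm. Lifting.

Emit:
jog_arm:
  commands:
    - [10, 0, 0, 1, 0]
    - [10, 0, 0, 2, 0]
    - [10, 0, 0, 3, 0]
    - [10, 0, 0, 3, 0]
    - [10, 0, 0, 3, 0]
    - [10, 0.5, 1, 2, 0]
    - [10, 0.7, 1.6, 1, 0]
    - [10, 1.2, 2.8, 0, 0]

```text
t: 5.28
tcp_pos: [0.4527, -0.2682, 0.1696]
tool_rot: [0.999, -0.029, 0.023, 0.034]
force: [0.6, -0.6, -0.2]
finger_gap: 0.308
```

Emit:
jog_arm:
  commands:
    - [10, 1.5, 3.5, 0, 0]
    - [10, 1.5, 3.5, 0, 0]
    - [10, 1.5, 3.5, 0, 0]
    - [10, 1.5, 3.5, 0, 0]
    - [10, 1.5, 3.5, 0, 0]
    - [10, 1.5, 3.5, 0, 0]
    - [10, 1.2, 3, 0, 0]
    - [10, 0.8, 2, 0, 0]

```text
t: 5.95
tcp_pos: [0.566, 0.0027, 0.1785]
tool_rot: [0.998, -0.032, 0.028, 0.037]
force: [0.0, 0.4, -1.0]
finger_gap: 0.306
```

Emit:
jog_arm:
  commands:
    - [10, 1.1, 2.4, 0, 0]
    - [10, 0.9, 2, 0, 0]
    - [10, 0.5, 1, 0, 0]
    - [10, 0.1, 0.2, 0, 0]

```text
t: 6.28
tcp_pos: [0.5929, 0.067, 0.1809]
tool_rot: [0.998, -0.028, 0.029, 0.037]
force: [0.8, -0.8, -0.7]
finger_gap: 0.306
```

```bash
python3 - <<'E'
from h import *
st=manip.sense();print(np.round(st['tcp_pos'],4),np.round(st['q'],4),st['t']); T=wristT(st);print(np.round(T[:3,:3],3))
s=snapshot('scene');w=snapshot('wrist')
for n in ['black_floor','blue_floor','handle']:
  for p in (s,w): print(n,[(np.round(d['centre'],3).tolist(),round(d['score'],2)) for d in models.pinpoint(p,n)][:2])
im=cv2.resize(s['image'][130:290,150:360],(735,560))[:,:,::-1]
cv2.imwrite('pics/s3.png',im)
E
```

```text
[0.5929 0.067  0.1809] [-0.0379  0.5352  1.5918 -0.0892  0.9568  1.6389] 6.2833
[[ 0.997 -0.059  0.057]
 [-0.054 -0.996 -0.075]
 [ 0.061  0.072 -0.996]]
black_floor [([0.594, 0.073, 0.025], 0.64)]
black_floor [([0.594, 0.065, 0.021], 0.84)]
blue_floor [([0.598, -0.065, 0.017], 0.88)]
blue_floor [([0.597, -0.064, 0.024], 0.6)]
handle [([0.484, -0.001, 0.063], 0.87), ([0.599, -0.065, 0.021], 0.51)]
handle [([0.485, 0.0, 0.059], 0.7)]
```

View pics/s3.png

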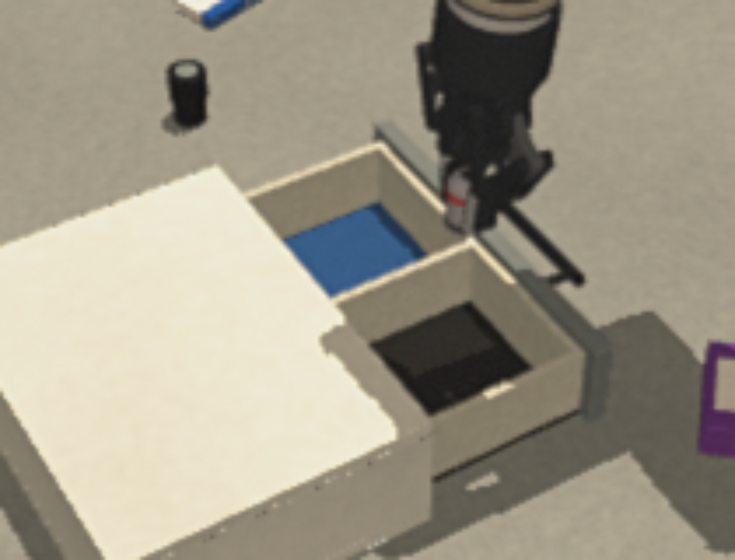

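The picture shows the objective held at about (455,200) in the crop, with the black compartment empty below it. TCP (0.593,0.067) lies over black_floor at about (0.594,0.067). Lowering.

Emit:
jog_arm:
  commands:
    - [10, 0, 0, -1, 0]
    - [10, 0, 0, -2, 0]
    - [10, 0, 0, -2, 0]
    - [10, 0, 0, -2, 0]
    - [10, 0, 0, -2, 0]
    - [10, 0, 0, -1.5, 0]
    - [10, 0, 0, -1, 0]
    - [10, 0, 0, -0.5, 0]

```text
t: 7.35
tcp_pos: [0.5923, 0.059, 0.0543]
tool_rot: [0.998, -0.034, 0.031, 0.037]
force: [-0.6, 0.3, -1.1]
finger_gap: 0.31
```

Emit:
jog_arm:
  commands:
    - [10, 0, 0.4, -0.5, 0]
    - [10, 0, 0.4, -0.5, 0]
    - [10, 0, 0.2, -0.4, 0]
    - [10, 0, 0, -0.3, 0]

```text
t: 7.68
tcp_pos: [0.5927, 0.0692, 0.0357]
tool_rot: [0.998, -0.035, 0.031, 0.037]
force: [-0.7, 0.6, -0.5]
finger_gap: 0.307
```

Emit:
jog_arm:
  commands:
    - [10, 0, 0, -0.2, 0]
    - [10, 0, 0, -0.2, 0]
    - [10, 0, 0, -0.1, 0]

```text
t: 7.93
tcp_pos: [0.5937, 0.0698, 0.0314]
tool_rot: [0.998, -0.034, 0.032, 0.037]
force: [-3.1, -1.0, 5.7]
finger_gap: 0.307
```

Contact at 5.7 N. Opening partway.

Emit:
jog_arm:
  commands:
    - [34, 0, 0, 0, 0]
    - [38, 0, 0, 0, 0]
    - [44, 0, 0, 0, 0]
    - [52, 0, 0, 0, 0]
    - [60, 0, 0, 0, 0]
    - [60, 0, 0, 0, 0]

```text
t: 8.43
tcp_pos: [0.5954, 0.0696, 0.0333]
tool_rot: [0.998, -0.034, 0.035, 0.037]
force: [-0.1, -0.4, 0.0]
finger_gap: 0.6
```

```bash
python3 - <<'E'
from h import *
st=manip.sense();print(np.round(st['tcp_pos'],4),np.round(st['q'],4),np.round(st['force'],2))
E
```

```text
[0.5954 0.0696 0.0333] [-0.0324  0.7597  1.6756 -0.1254  0.6409  1.7049] [-0.05 -0.35  0.04]
```

Emit:
jog_arm:
  commands:
    - [60, 0, 0, 0.6, 0]
    - [60, 0, 0, 1, 0]
    - [60, 0, 0, 1.5, 0]
    - [60, 0, 0, 2, 0]
    - [60, 0, 0, 3, 0]
    - [60, 0, 0, 4, 0]
    - [60, 0, 0, 4, 0.1]
    - [60, 0, 0, 3, 0.12]

```text
t: 9.1
tcp_pos: [0.5883, 0.0699, 0.2283]
tool_rot: [0.996, 0.079, 0.03, 0.034]
force: [0.6, -0.4, 0.2]
finger_gap: 0.597
```

Emit:
jog_arm:
  commands:
    - [100, 0, 2, 0, 0.12]
    - [100, 0, 3, 0, 0.12]
    - [100, 0, 3, 0, 0.12]
    - [100, 0, 3, 0, 0.12]
    - [100, 0, 3, 0, 0.12]
    - [100, 0, 3, 0, 0.12]
    - [100, 0, 3, 0, 0.12]
    - [100, 0, 2, 0, 0.12]

```text
t: 9.77
tcp_pos: [0.5926, 0.2943, 0.2515]
tool_rot: [0.836, 0.546, 0.059, 0.014]
force: [-0.0, -0.4, -0.1]
finger_gap: 0.995
```

```bash
python3 - <<'E'
from h import *
st=manip.sense();print(np.round(st['tcp_pos'],4),np.round(st['q'],4),st['t']); T=wristT(st);print(np.round(T[:3,:3],3))
s=snapshot('scene')
print([(np.round(d['centre'],3),round(d['score'],2)) for d in models.pinpoint(s,'objective')])
cv2.imwrite('pics/s4.png',cv2.resize(s['image'][130:290,150:360],(735,560))[:,:,::-1])
E
```

```text
[0.5926 0.2943 0.2515] [0.2891 0.5099 1.4106 0.008  1.0995 0.7002] 9.7667
[[ 0.398  0.91   0.114]
 [ 0.914 -0.404  0.041]
 [ 0.084  0.088 -0.993]]
[(array([0.589, 0.074, 0.022]), 0.44)]
```

View pics/s4.png

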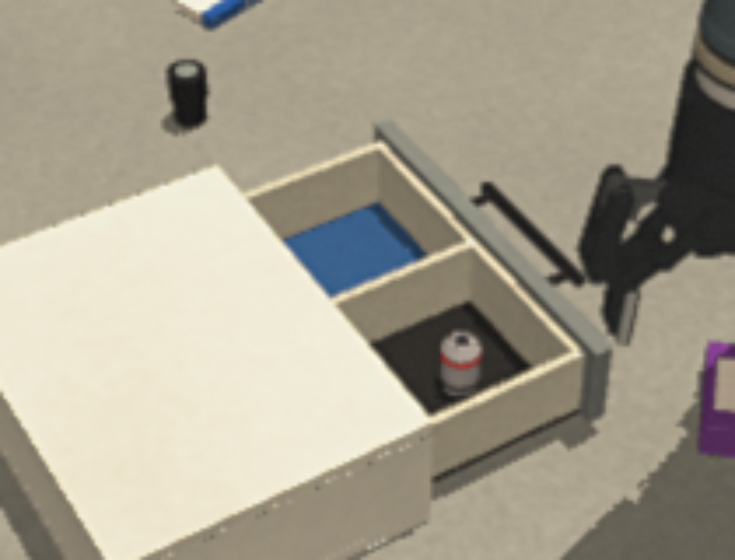

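The objective stands upright in the black compartment at crop (461,362). Next, align with the box.

Emit:
jog_arm:
  commands:
    - [100, -0.2, 0.6, 0, 0.12]
    - [100, -0.2, 0.6, 0, 0.12]
    - [100, -0.2, 0.6, 0, 0.12]
    - [100, -0.2, 0.4, 0, 0.12]
    - [100, -0.2, 0.2, 0, 0.12]
    - [100, 0, 0, 0, 0.12]
    - [100, 0, 0, 0, 0.08]
    - [100, 0, 0, 0, 0]

```text
t: 10.53
tcp_pos: [0.5797, 0.3124, 0.2558]
tool_rot: [0.55, 0.833, 0.058, -0.009]
force: [-0.3, -0.1, -0.8]
finger_gap: 0.998
```

```bash
cat > st.py <<'E'
from h import *
st=manip.sense();T=wristT(st);q=np.array(st['q'])
print(np.round(st['tcp_pos'],4),np.round(q,4),round(st['t'],2),'jaw',round(np.arctan2(T[1,1],T[0,1]),3),'toolz',np.round(T[:3,2],3),'y_z',round(T[2,1],3),'F',np.round(st['force'],1),'gap',round(st['finger_gap'],3))
E
python3 st.py
```

```text
[0.5797 0.3124 0.2558] [ 0.2838  0.5128  1.3917  0.098   1.1616 -0.1563] 10.53 jaw 0.401 toolz [ 0.049  0.108 -0.993] y_z 0.087 F [-0.3 -0.1 -0.8] gap 0.998
```

Emit:
jog_arm:
  commands:
    - [100, 0.1, 1, -1.5, 0.04]
    - [100, 0, 0.8, -3, 0]
    - [100, 0, 0.3, -3.5, 0]
    - [100, 0, 0, -3.5, 0]
    - [100, 0, 0, -3.5, 0]
    - [100, 0, 0, -2.5, 0]
    - [100, 0, 0, -1.5, 0]
    - [100, 0, 0, -0.5, 0]

```text
t: 11.2
tcp_pos: [0.5845, 0.3273, 0.0633]
tool_rot: [0.547, 0.835, 0.063, -0.004]
force: [0.2, 0.1, 0.1]
finger_gap: 1.0
```

```bash
python3 st.py; python3 - <<'E'
from h import *
st=manip.sense();w=snapshot('wrist');T=wristT(st)@np.array(w['hand_eye'])
im=w['image'].copy()
m=orange(im);n,l,ss,c=cv2.connectedComponentsWithStats(m)
i=1+np.argmax(ss[1:,4]);pts=np.argwhere(l==i)[:,::-1].astype(np.float32)
print(ss[i],c[i])
for z in (0,.03):
  P=[(.5797+a*43*.001*np.cos(-1.127)+b*.021*np.cos(.444),.334+a*.043*np.sin(-1.127)+b*.021*np.sin(.444),z) for a,b in((1,1),(1,-1),(-1,-1),(-1,1))]
  q=np.int32([proj(w,p,T) for p in P]);cv2.polylines(im,[q],True,(0,255,255))
print([(np.round(d['centre'],3),round(d['score'],2)) for d in models.pinpoint(w,'slide_box')])
cv2.imwrite('pics/w5.png',im[:,:,::-1])
E
```

```text
[0.5845 0.3273 0.0633] [ 0.3056  0.7621  1.519   0.1226  0.7716 -0.1893] 11.2 jaw 0.407 toolz [ 0.062  0.109 -0.992] y_z 0.101 F [0.2 0.1 0.1] gap 1.0
[ 236  171   67  128 2875] [270.21182609 254.20208696]
[(array([ 0.699,  0.355, -0.001]), 0.86), (array([0.431, 0.177, 0.002]), 0.79), (array([0.579, 0.336, 0.   ]), 0.56)]
```

View pics/w5.png

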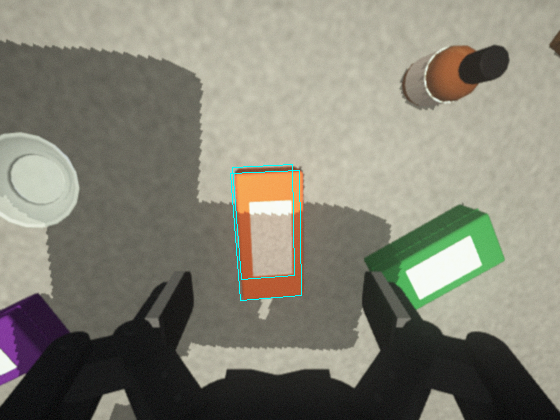

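The overlay matches the orange box at (234–302,171–299). The green box at (365,262) is near the right finger, so I'll narrow to 70% before going down.

Emit:
jog_arm:
  commands:
    - [70, -0.3, 1, 0, 0.04]
    - [70, -0.2, 0.4, 0, 0.02]
    - [70, 0, 0, 0, 0]

```text
t: 11.55
tcp_pos: [0.5831, 0.3432, 0.0694]
tool_rot: [0.52, 0.852, 0.066, -0.003]
force: [0.0, 0.8, 0.3]
finger_gap: 0.698
```

```bash
python3 st.py
```

```text
[0.5831 0.3432 0.0694] [ 0.3273  0.7582  1.5038  0.1269  0.7849 -0.2327] 11.55 jaw 0.47 toolz [ 0.064  0.116 -0.991] y_z 0.11 F [0.  0.8 0.3] gap 0.698
```

Emit:
jog_arm:
  commands:
    - [70, -0.2, -0.6, -0.8, -0.02]
    - [70, 0, 0, -1.5, 0]
    - [70, 0, 0, -1.5, 0]
    - [70, 0, 0, -0.8, 0]
    - [70, 0, 0, -0.4, 0]

```text
t: 11.97
tcp_pos: [0.585, 0.3389, 0.0248]
tool_rot: [0.529, 0.846, 0.072, 0.003]
force: [-0.3, -0.4, -0.3]
finger_gap: 0.701
```

```bash
python3 st.py
```

```text
[0.585  0.3389 0.0248] [ 0.3212  0.8204  1.5313  0.1395  0.6791 -0.2353] 11.97 jaw 0.448 toolz [ 0.081  0.119 -0.99 ] y_z 0.125 F [-0.3 -0.4 -0.3] gap 0.701
```

Emit:
jog_arm:
  commands:
    - [70, -0.3, -0.2, -0.6, 0]
    - [70, -0.2, -0.1, -0.5, 0]
    - [70, 0, 0, -0.2, 0]
    - [44, 0, 0, -0.1, 0]
    - [40, 0, 0, -0.1, 0]
    - [40, 0, 0, -0.1, 0]
    - [40, 0, 0, -0.1, 0]
    - [40, 0, 0, -0.1, 0]
  squeeze: 40

```text
t: 12.63
tcp_pos: [0.58, 0.3353, 0.0101]
tool_rot: [0.53, 0.845, 0.073, 0.003]
force: [-1.3, -1.1, 6.5]
finger_gap: 0.495
```

```bash
python3 st.py
```

```text
[0.58   0.3353 0.0101] [ 0.3181  0.8379  1.5517  0.148   0.6402 -0.247 ] 12.63 jaw 0.447 toolz [ 0.083  0.12  -0.989] y_z 0.127 F [-1.3 -1.1  6.5] gap 0.495
```

Gripped at 42 mm. The wrist has picked up some tilt, so I'll press lightly to let the table level the box and gripper.

Emit:
jog_arm:
  commands:
    - [40, 0, 0, -0.2, 0]
    - [40, 0, 0, -0.2, 0]
    - [40, 0, 0, -0.2, 0]
    - [40, 0, 0, -0.2, 0]

```text
t: 12.97
tcp_pos: [0.58, 0.3353, 0.01]
tool_rot: [0.529, 0.845, 0.074, 0.003]
force: [-4.1, -2.6, 12.4]
finger_gap: 0.498
```

```bash
python3 st.py
```

```text
[0.58   0.3353 0.01  ] [ 0.3176  0.8377  1.5526  0.15    0.6386 -0.2496] 12.97 jaw 0.447 toolz [ 0.084  0.121 -0.989] y_z 0.128 F [-4.1 -2.6 12.4] gap 0.498
```

The force rose to 12 N without levelling it. I'll carry on and let the box settle onto its flat at release.

Emit:
jog_arm:
  commands:
    - [40, 0, 0, 1, 0]
    - [40, 0, 0, 2, 0]
    - [40, 0, 0, 3, 0]
    - [40, 0, 0, 3, 0]
    - [40, 0, -1, 3, -0.05]
    - [40, 0, -2, 2, -0.1]
    - [40, 0, -3, 1, -0.1]
    - [40, 0, -3.5, 0, -0.1]

```text
t: 13.63
tcp_pos: [0.5792, 0.2432, 0.1671]
tool_rot: [0.67, 0.738, 0.075, 0.016]
force: [0.8, -0.2, -1.5]
finger_gap: 0.493
```

```bash
python3 st.py
```

```text
[0.5792 0.2432 0.1671] [0.1889 0.5581 1.6026 0.0864 0.8435 0.04  ] 13.63 jaw 0.091 toolz [ 0.124  0.089 -0.988] y_z 0.132 F [ 0.8 -0.2 -1.5] gap 0.493
```

Emit:
jog_arm:
  commands:
    - [40, 0, -3.5, 0.5, -0.05]
    - [40, 0.2, -3.5, 0.5, 0]
    - [40, 0.2, -3.5, 0, 0]
    - [40, 0.2, -3.5, 0, 0]
    - [40, 0.2, -3.5, 0, 0]
    - [40, 0.2, -3.5, 0, 0]
    - [40, 0.2, -3.2, 0, 0]
    - [40, 0.2, -2.2, 0, 0]

```text
t: 14.3
tcp_pos: [0.5925, -0.0327, 0.1829]
tool_rot: [0.689, 0.72, 0.077, 0.022]
force: [0.9, 0.2, -2.8]
finger_gap: 0.495
```

```bash
python3 st.py
```

```text
[ 0.5925 -0.0327  0.1829] [-0.3039  0.5014  1.6646  0.155   0.8723 -0.4418] 14.3 jaw 0.039 toolz [ 0.139  0.08  -0.987] y_z 0.142 F [ 0.9  0.2 -2.8] gap 0.495
```

Emit:
jog_arm:
  commands:
    - [40, 0.2, -1.6, 0, -0.02]
    - [40, 0.1, -0.6, 0, -0.02]
    - [40, 0, 0, 0, 0]
    - [40, 0, 0, 0, 0]

```text
t: 14.63
tcp_pos: [0.5965, -0.0622, 0.1835]
tool_rot: [0.707, 0.703, 0.077, 0.026]
force: [0.1, 0.3, -1.2]
finger_gap: 0.497
```

```bash
python3 st.py; python3 - <<'E'
from h import *
s=snapshot('scene')
cv2.imwrite('pics/s6.png',cv2.resize(s['image'][110:270,150:360],(735,560))[:,:,::-1])
E
```

```text
[ 0.5965 -0.0622  0.1835] [-0.349   0.5071  1.6505  0.1521  0.8765 -0.4341] 14.63 jaw -0.011 toolz [ 0.145  0.071 -0.987] y_z 0.145 F [ 0.1  0.3 -1.2] gap 0.497
```

View pics/s6.png

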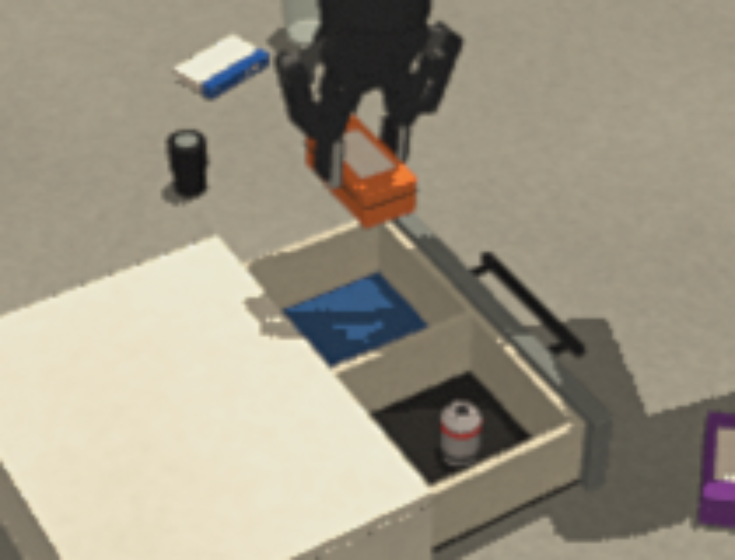

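The box is held lid up at crop (362,170), long side along y, above the blue compartment. The objective is still standing at (461,430). Lowering slowly.

Emit:
jog_arm:
  commands:
    - [40, 0, 0, -1, 0]
    - [40, 0, 0, -2, 0]
    - [40, 0, 0, -2, 0]
    - [40, 0, 0, -2, 0]
    - [40, 0, 0, -2, 0]
    - [40, 0, 0, -1.5, 0]
    - [40, 0, 0, -1, 0]
    - [40, 0, 0, -0.5, 0]

```text
t: 15.35
tcp_pos: [0.5954, -0.0496, 0.0576]
tool_rot: [0.701, 0.708, 0.078, 0.026]
force: [0.9, 0.7, -1.1]
finger_gap: 0.495
```

```bash
python3 st.py
```

```text
[ 0.5954 -0.0496  0.0576] [-0.3297  0.7022  1.7378  0.2106  0.5967 -0.5085] 15.35 jaw 0.005 toolz [ 0.146  0.074 -0.986] y_z 0.147 F [ 0.9  0.7 -1.1] gap 0.495
```

Emit:
jog_arm:
  commands:
    - [40, 0, -0.8, 0, 0]
    - [40, 0, -0.6, 0, 0]
    - [40, 0, -0.2, -0.4, 0]
    - [40, 0, 0, -0.5, 0]
    - [40, 0, 0, -0.4, 0]
    - [40, 0, 0, -0.3, 0]

```text
t: 15.85
tcp_pos: [0.5971, -0.0665, 0.0419]
tool_rot: [0.7, 0.709, 0.079, 0.028]
force: [0.2, -0.4, -2.0]
finger_gap: 0.495
```

```bash
python3 st.py
```

```text
[ 0.5971 -0.0665  0.0419] [-0.3578  0.7319  1.7351  0.2258  0.5703 -0.5549] 15.85 jaw 0.008 toolz [ 0.15   0.073 -0.986] y_z 0.151 F [ 0.2 -0.4 -2. ] gap 0.495
```

Emit:
jog_arm:
  commands:
    - [40, 0, 0, -0.3, 0]
    - [40, 0, 0, -0.3, 0]
    - [40, 0, 0, -0.2, 0]
    - [40, 0, 0, -0.2, 0]

```text
t: 16.18
tcp_pos: [0.6007, -0.0674, 0.0364]
tool_rot: [0.7, 0.709, 0.081, 0.031]
force: [1.6, 0.4, -0.1]
finger_gap: 0.493
```

```bash
python3 st.py
```

```text
[ 0.6007 -0.0674  0.0364] [-0.3578  0.743   1.7338  0.2353  0.5525 -0.5637] 16.18 jaw 0.007 toolz [ 0.158  0.071 -0.985] y_z 0.159 F [ 1.6  0.4 -0.1] gap 0.493
```

Emit:
jog_arm:
  commands:
    - [40, 0, 0, -0.2, 0]
    - [40, 0, 0, -0.2, 0]
    - [40, 0, 0, -0.2, 0]

```text
t: 16.43
tcp_pos: [0.6037, -0.068, 0.0326]
tool_rot: [0.7, 0.708, 0.083, 0.034]
force: [-2.3, 2.3, 24.6]
finger_gap: 0.497
```

```bash
python3 st.py
```

```text
[ 0.6037 -0.068   0.0326] [-0.3574  0.7508  1.7322  0.2417  0.5396 -0.5696] 16.43 jaw 0.006 toolz [ 0.165  0.07  -0.984] y_z 0.166 F [-2.3  2.3 24.6] gap 0.497
```

Firm contact at 24.6 N. Easing off, then opening slowly.

Emit:
jog_arm:
  commands:
    - [40, 0, 0, 0.1, 0]
    - [51, 0, 0, 0, 0]
    - [54, 0, 0, 0, 0]
    - [58, 0, 0, 0, 0]
    - [62, 0, 0, 0, 0]
    - [68, 0, 0, 0, 0]
    - [74, 0, 0, 0, 0]
    - [74, 0, 0, 0, 0]

```text
t: 17.1
tcp_pos: [0.6049, -0.0684, 0.033]
tool_rot: [0.7, 0.708, 0.083, 0.035]
force: [1.1, 0.9, 0.9]
finger_gap: 0.741
```

```bash
python3 st.py
```

```text
[ 0.6049 -0.0684  0.033 ] [-0.3573  0.7508  1.7303  0.2414  0.5395 -0.5692] 17.1 jaw 0.006 toolz [ 0.167  0.069 -0.984] y_z 0.168 F [1.1 0.9 0.9] gap 0.741
```

Emit:
jog_arm:
  commands:
    - [74, 0, 0, 0.5, 0]
    - [74, 0, 0, 1, 0]
    - [74, 0, 0, 2, 0]
    - [74, 0, 0, 3, 0]
    - [74, 0, 0, 3.5, 0]
    - [74, 0, 0, 3.5, 0]
    - [74, -1, 0.5, 2, 0]
    - [74, -2, 1, 1, 0]

```text
t: 17.77
tcp_pos: [0.5684, -0.0528, 0.2032]
tool_rot: [0.701, 0.708, 0.079, 0.029]
force: [0.8, 0.3, -0.3]
finger_gap: 0.741
```

Emit:
jog_arm:
  commands:
    - [0, -3, 1.2, 0, 0]
    - [0, -3, 1.2, 0, 0]
    - [0, -3, 1.2, 0, 0]
    - [0, -3, 1.2, 0, 0]
    - [0, -2, 0.5, 0, 0]
    - [0, -1, 0, 0, 0]

```text
t: 18.27
tcp_pos: [0.4081, 0.0042, 0.2114]
tool_rot: [0.7, 0.709, 0.08, 0.032]
force: [0.4, 0.2, 0.3]
finger_gap: 0.001
```

```bash
python3 st.py; python3 - <<'E'
from h import *
s=snapshot('scene');t=snapshot('top')
for n in ['handle','objective','slide_box']:
  for p in (s,t): print(n,[(np.round(d['centre'],3).tolist(),round(d['score'],2)) for d in models.pinpoint(p,n)][:5])
a=cv2.resize(s['image'][130:290,150:360],(735,560));b=cv2.resize(t['image'][140:250,200:350],(735,540))
cv2.imwrite('pics/s7.png',a[:,:,::-1])
E
```

```text
[0.4081 0.0042 0.2114] [-0.3571  0.2162  2.0785  0.181   0.7297 -0.4974] 18.27 jaw 0.007 toolz [ 0.158  0.069 -0.985] y_z 0.159 F [0.4 0.2 0.3] gap 0.001
handle [([0.477, -0.002, 0.064], 0.72)]
handle [([0.48, -0.0, 0.061], 0.95)]
objective [([0.586, 0.074, 0.023], 0.47)]
objective [([0.587, 0.071, 0.024], 0.45)]
slide_box [([0.593, -0.069, 0.02], 0.92), ([0.309, 0.302, 0.002], 0.81), ([0.701, 0.358, 0.0], 0.75), ([0.435, 0.181, -0.004], 0.72)]
slide_box [([0.704, 0.359, 0.0], 0.9), ([0.431, 0.185, -0.0], 0.66), ([0.309, 0.307, -0.001], 0.63), ([0.599, -0.071, 0.027], 0.6)]
```

View pics/s7.png

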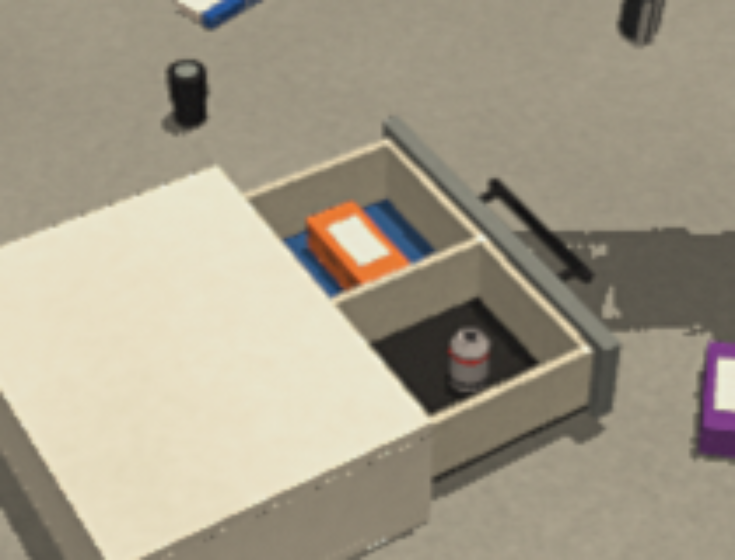

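The orange box lies flat, lid up, on blue at crop (357,245). The objective stands on black at (469,360). The drawer slid out about 5 mm, with the handle now near x = 0.479. Next, down in front of the handle.

Emit:
jog_arm:
  commands:
    - [0, 0.3, 0, -1.5, 0]
    - [0, 0, 0, -3, 0]
    - [0, 0, 0, -3, 0]
    - [0, 0, 0, -3, 0]
    - [0, 0, 0, -2.5, 0]
    - [0, 0, 0, -1.5, 0]
    - [0, 0, 0, -0.7, 0]
    - [0, 0, 0, 0, 0]

```text
t: 19.33
tcp_pos: [0.4289, -0.0037, 0.0528]
tool_rot: [0.7, 0.708, 0.083, 0.043]
force: [-0.5, 0.2, 0.1]
finger_gap: -0.002
```

```bash
python3 st.py
```

```text
[ 0.4289 -0.0037  0.0528] [-0.3547  0.6224  2.1928  0.5799  0.2134 -0.9256] 19.33 jaw 0.005 toolz [ 0.177  0.058 -0.983] y_z 0.177 F [-0.5  0.2  0.1] gap -0.002
```

Emit:
jog_arm:
  commands:
    - [0, 0.5, 0, -0.1, 0]
    - [0, 0.6, 0, -0.1, 0]
    - [0, 0.6, 0, -0.1, 0]
    - [0, 0.4, 0, -0.1, 0]
    - [0, 0.3, 0, -0.1, 0]
    - [0, 0.3, 0, -0.1, 0]

```text
t: 19.83
tcp_pos: [0.4604, -0.0049, 0.0455]
tool_rot: [0.701, 0.707, 0.083, 0.042]
force: [-0.6, 0.7, 0.4]
finger_gap: -0.001
```

```bash
python3 st.py
```

```text
[ 0.4604 -0.0049  0.0455] [-0.3298  0.6475  2.1162  0.4649  0.2541 -0.7822] 19.83 jaw 0.004 toolz [ 0.177  0.059 -0.983] y_z 0.177 F [-0.6  0.7  0.4] gap -0.001
```

Near contact. Pushing at about 4 to 5 cm/s.

Emit:
jog_arm:
  commands:
    - [0, 0.3, 0, 0, 0]
    - [0, 0.3, 0, 0, 0]
    - [0, 0.3, 0, 0, 0]
    - [0, 0.4, 0, 0, 0]
    - [0, 0.4, 0, 0, 0]
    - [0, 0.4, 0, 0, 0]
    - [0, 0.4, 0, 0, 0]
    - [0, 0.4, 0, 0, 0]

```text
t: 20.5
tcp_pos: [0.489, -0.0044, 0.0455]
tool_rot: [0.701, 0.707, 0.082, 0.04]
force: [-1.4, -1.8, 0.2]
finger_gap: 0.002
```

```bash
python3 st.py
```

```text
[ 0.489  -0.0044  0.0455] [-0.3067  0.6567  2.0405  0.3585  0.3164 -0.6495] 20.5 jaw 0.004 toolz [ 0.172  0.06  -0.983] y_z 0.172 F [-1.4 -1.8  0.2] gap 0.002
```

Emit:
jog_arm:
  commands:
    - [0, 0.4, 0, 0, 0]
    - [0, 0.5, 0, 0, 0]
    - [0, 0.5, 0, 0, 0]
    - [0, 0.5, 0, 0, 0]
    - [0, 0.5, 0, 0, 0]
    - [0, 0.5, 0, 0, 0]
    - [0, 0.5, 0, 0, 0]
    - [0, 0.5, 0, 0, 0]

```text
t: 21.17
tcp_pos: [0.5319, -0.0043, 0.0454]
tool_rot: [0.701, 0.707, 0.082, 0.04]
force: [-1.8, -2.0, 1.2]
finger_gap: 0.0
```

Emit:
jog_arm:
  commands:
    - [0, 0.5, 0, 0, 0]
    - [0, 0.5, 0, 0, 0]
    - [0, 0.5, 0, 0, 0]
    - [0, 0.5, 0, 0, 0]
    - [0, 0.5, 0, 0, 0]
    - [0, 0.4, 0, 0, 0]
    - [0, 0.4, 0, 0, 0]
    - [0, 0.4, 0, 0, 0]

```text
t: 21.83
tcp_pos: [0.573, -0.0041, 0.0453]
tool_rot: [0.701, 0.708, 0.082, 0.039]
force: [-1.5, -0.9, 0.1]
finger_gap: -0.002
```

```bash
python3 st.py; python3 - <<'E'
from h import *
s=snapshot('scene');t=snapshot('top')
for n in ['handle','objective','cabinet']:
  for p in (s,t): print(n,[(np.round(d['centre'],3).tolist(),round(d['score'],2)) for d in models.pinpoint(p,n)][:5])
E
```

```text
[ 0.573  -0.0041  0.0453] [-0.256   0.7015  1.8282  0.2257  0.4717 -0.4596] 21.83 jaw 0.004 toolz [ 0.17   0.061 -0.984] y_z 0.171 F [-1.5 -0.9  0.1] gap -0.002
handle [([0.589, -0.005, 0.063], 0.84)]
handle [([0.504, -0.465, 0.0], 0.39)]
objective []
objective []
cabinet [([0.776, -0.002, 0.001], 0.92)]
cabinet [([0.772, -0.002, 0.004], 0.86)]
```

Emit:
jog_arm:
  commands:
    - [0, 0.3, 0, 0, 0]
    - [0, 0.3, 0, 0, 0]
    - [0, 0.3, 0, 0, 0]
    - [0, 0.3, 0, 0, 0]
    - [0, 0.3, 0, 0, 0]
    - [0, 0.3, 0, 0, 0]
    - [0, 0.25, 0, 0, 0]
    - [0, 0.2, 0, 0, 0]

```text
t: 22.9
tcp_pos: [0.594, -0.0035, 0.0449]
tool_rot: [0.701, 0.708, 0.08, 0.037]
force: [-1.2, 0.0, 1.3]
finger_gap: -0.002
```

```bash
python3 st.py
```

```text
[ 0.594  -0.0035  0.0449] [-0.2449  0.7175  1.7702  0.2039  0.5173 -0.4249] 22.9 jaw 0.004 toolz [ 0.164  0.062 -0.984] y_z 0.165 F [-1.2  0.   1.3] gap -0.002
```

Emit:
jog_arm:
  commands:
    - [0, 0.2, 0, 0, 0]
    - [0, 0.2, 0, 0, 0]
    - [0, 0.2, 0, 0, 0]
    - [0, 0.2, 0, 0, 0]
    - [0, 0.2, 0, 0, 0]
    - [0, 0.2, 0, 0, 0]

```text
t: 23.4
tcp_pos: [0.6017, -0.0024, 0.0437]
tool_rot: [0.701, 0.709, 0.077, 0.031]
force: [-6.8, -1.1, 3.1]
finger_gap: 0.0
```

```bash
python3 st.py
```

```text
[ 0.6017 -0.0024  0.0437] [-0.2396  0.7267  1.7414  0.1914  0.5483 -0.408 ] 23.4 jaw 0.006 toolz [ 0.152  0.065 -0.986] y_z 0.153 F [-6.8 -1.1  3.1] gap 0.0
```

Force is rising (6.8 N), so the stop is close. A few more rows.

Emit:
jog_arm:
  commands:
    - [0, 0.2, 0, 0, 0]
    - [0, 0.2, 0, 0, 0]
    - [0, 0.2, 0, 0, 0]
    - [0, 0.2, 0, 0, 0]

```text
t: 23.73
tcp_pos: [0.6016, -0.0011, 0.0421]
tool_rot: [0.701, 0.71, 0.072, 0.024]
force: [-5.1, -2.2, 2.1]
finger_gap: 0.0
```

```bash
python3 st.py;  python3 - <<'E'
from h import *
s=snapshot('scene');t=snapshot('top')
for p in (s,t): print([(np.round(d['centre'],3).tolist(),round(d['score'],2)) for d in models.pinpoint(p,'handle')][:2])
E
```

```text
[ 0.6016 -0.0011  0.0421] [-0.237   0.7322  1.7281  0.1821  0.5739 -0.3976] 23.73 jaw 0.008 toolz [ 0.134  0.069 -0.989] y_z 0.135 F [-5.1 -2.2  2.1] gap 0.0
[([0.614, -0.004, 0.062], 0.88)]
[]
```

Emit:
jog_arm:
  commands:
    - [0, 0.4, 0, 0, 0]
    - [0, 0.4, 0, 0.1, 0]
    - [0, 0.4, 0, 0.1, 0]

```text
t: 24.18
tcp_pos: [0.6013, -0.0002, 0.0414]
tool_rot: [0.7, 0.711, 0.064, 0.013]
force: [-8.6, -4.9, 3.2]
finger_gap: -0.003
```

```bash
python3 st.py
```

```text
[ 6.013e-01 -2.000e-04  4.140e-02] [-0.2342  0.7375  1.7083  0.1663  0.614  -0.3824] 24.18 jaw 0.012 toolz [ 0.108  0.072 -0.992] y_z 0.109 F [-8.6 -4.9  3.2] gap -0.003
```

Stalled at 8.6 N, so it is shut. Backing off straight, then up.

Emit:
jog_arm:
  commands:
    - [0, -0.5, 0, 0, 0]
    - [0, -1, 0, 0, 0]
    - [0, -2, 0, 0, 0]
    - [0, -2.5, 0, 0, 0]
    - [0, -2.5, 0, 0.5, 0]
    - [0, -2, 0, 2, 0]
    - [0, -1, 0, 3, 0]
    - [0, 0, 0, 3, 0]

```text
t: 24.85
tcp_pos: [0.4802, 0.0003, 0.124]
tool_rot: [0.701, 0.71, 0.064, 0.013]
force: [0.6, -0.7, -0.0]
finger_gap: -0.0
```

Emit:
jog_arm:
  commands:
    - [0, -0.5, -1, 3, 0]
    - [0, 0, -2, 2, 0]
    - [0, 0, -2, 1, 0]
    - [0, 0, -1, 0, 0]
    - [0, 0, 0, 0, 0]

```text
t: 25.27
tcp_pos: [0.4762, -0.0612, 0.1934]
tool_rot: [0.7, 0.711, 0.068, 0.021]
force: [0.2, -0.5, -0.3]
finger_gap: -0.001
```

```bash
python3 st.py;  python3 - <<'E'
from h import *
s=snapshot('scene');t=snapshot('top')
for n in ['handle','cabinet','eyepiece','oil_bottle','beaker','petri_dish','tissue_pad','slide_box']:
  print(n,[[(np.round(d['centre'],3).tolist(),round(d['score'],2)) for d in models.pinpoint(p,n)][:3] for p in (s,t)])
a=cv2.resize(s['image'],(440,330));b=cv2.resize(s['image'][130:290,150:360],(735,560))
cv2.imwrite('pics/s8.png',b[:,:,::-1])
E
```

```text
[ 0.4762 -0.0612  0.1934] [-0.4337  0.3554  1.9098  0.1589  0.7969 -0.556 ] 25.27 jaw 0.011 toolz [ 0.125  0.067 -0.99 ] y_z 0.126 F [ 0.2 -0.5 -0.3] gap -0.001
handle [[([0.616, -0.002, 0.064], 0.71)], [([0.406, -0.478, -0.002], 0.67), ([0.618, -0.001, 0.061], 0.63)]]
cabinet [[([0.775, -0.004, -0.0], 0.7)], [([0.769, -0.002, 0.004], 0.86)]]
eyepiece [[([0.611, -0.331, -0.002], 0.58)], [([0.607, -0.328, 0.002], 0.63)]]
oil_bottle [[([0.636, 0.467, -0.003], 0.74)], [([0.635, 0.467, 0.001], 0.63)]]
beaker [[([0.408, -0.48, -0.001], 0.88)], [([0.405, -0.48, 0.0], 0.65)]]
petri_dish [[([0.429, 0.308, 0.002], 0.94), ([0.633, 0.472, 0.002], 0.26)], [([0.433, 0.309, 0.001], 0.56), ([0.508, -0.464, 0.003], 0.43)]]
tissue_pad [[([0.504, -0.469, -0.001], 0.85)], [([0.504, -0.465, 0.002], 0.85)]]
slide_box [[([0.702, 0.359, -0.0], 0.86), ([0.435, 0.184, -0.004], 0.71), ([0.312, 0.302, 0.002], 0.68)], [([0.435, 0.183, 0.001], 0.8), ([0.306, 0.306, -0.001], 0.74), ([0.701, 0.357, 0.001], 0.73)]]
```

View pics/s8.png

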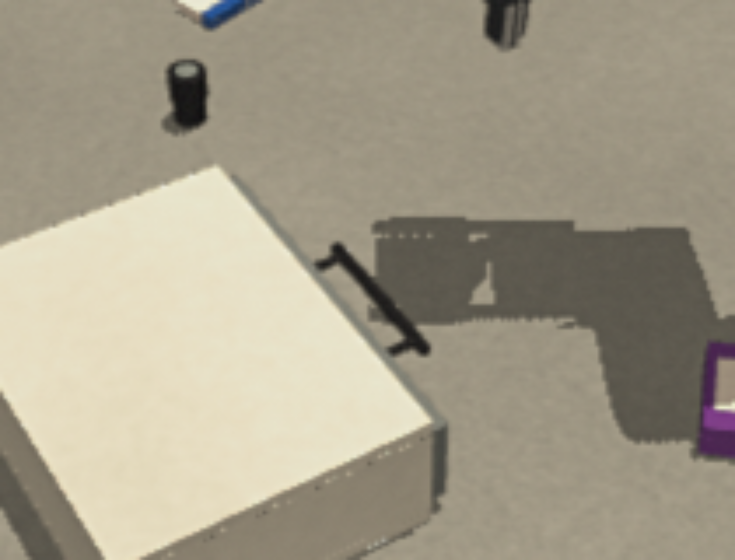

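The drawer front sits flush against the shell at crop (440,430), and the handle is at x = 0.617. Shut should be 0.773 − 0.105 − 0.015 − 0.035 = 0.618. The bystanders have not moved.

```bash
python3 -c "
from h import *
print(workorder.sign_off())"
```

```text
the job is handed in; nothing more can be done
None
```

The job is handed in. The objective went into the black-lined compartment, the orange slide box into the blue-lined one, and then I pushed the drawer shut by its handle. The robot's clock stood at about 25 s of the 72 s allowed.

**Before closing:** the last picture inside showed the objective standing upright and the box lying flat, lid up.

**Drawer shut:** the push stalled at about 9 N. The handle then measured x ≈ 0.617 m against 0.618 m computed for fully shut, and the front sits flush against the cabinet. The other things on the table are within about 5 mm of where they started, which is the cameras' accuracy, and the arm is clear.

**What was off or unchecked:**
- **Tilt:** the gripper gradually tilted by up to about 10°, and pressing on the table did not level it. The box was therefore set down slightly tilted and settled flat as it was released.
- **Contact force:** the wrist force reached about 25 N as the box touched the drawer floor, more than I intended.
- **Drawer moved:** the drawer slid out about 5 mm while I was placing the box.
- **After closing:** the two items could not be seen once the drawer was shut. That they are still standing and lying as placed rests on the slow push (about 6 cm/s or less).

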